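# Put the lids back on the refilled pantry jars

### The arm

A 6-joint arm with a two-finger parallel gripper is mounted at the origin on the work surface. World frame = base frame: x ahead of the robot, y to its left, z up, the work surface at z = 0. Lengths are in m, angles in degrees, forces in N, time in s.
With the tool pointing down it reaches from about 0.3 to 0.85 m from the base axis. Payload 4.2 kg.
Tool frame: the origin (TCP) lies on the centre line of the jaws, within the pads' length; the fingertips stand 8 mm ahead of it and the grasp point (between the pads) lies 11 mm behind it; x points along the fingers, y is the direction in which the jaws open and shut, and the axes are right-handed (so a half turn about x gives the same grasp; the last joint's range is limited). The gripper opens to 91 mm and grips with 3 to 60 N. Pads are 32 mm wide; open, the fingers measure 118 mm over their backs; the gripper's body (76 mm by 178 mm) begins 60 mm behind the grasp point.
Start: joints at [-72.938, 18.312, 89.639, -0, 72.044, -1.146], TCP at [0.18, -0.546, 0.222] pointing down, gripper open.
Joint ranges: [-177.97, 177.97], [-48.28, 115.42], [12.27, 149.76], [-77.06, 257.06], [2.81, 150.46], [-146.56, 146.56]. Speed limits (degrees/s): [147.25, 147.25, 180, 180, 180, 180].

### API

Orientations are given as [roll, pitch, yaw] about the fixed x, y, z axes, in that order (R = Rz(yaw) Ry(pitch) Rx(roll)).
In Python, from workcell import arm, eyes, ticket gives the robot as it stands. Calls block until the motion is done:
- arm.move_ptp(position, orientation): joint-space move of the TCP to a pose.
- arm.line_to(position, max_speed=0.15, rotation=None): straight line of the TCP; rotation=None keeps the orientation; max_speed is the mean speed in m/s.
- arm.movej(angles): joint-space move.
- arm.move_gripper(opening): opening from 0.0 (shut) to 1.0 (fully open); the grip force is fixed at half the most; returns when the fingers have stopped.
- arm.dwell(seconds).
- arm.inverse_kinematics(position, orientation): joint angles nearest the present ones, or None.
- arm.get_obs(): the state.
- eyes.snapshot(name): name is "scene" or "top" or "wrist"; returns a dict with "color" (400x640x3 uint8, red, green, blue), "intrinsics" (3x3 intrinsics, pixels), "eye" and "attitude" of the camera in the world; the wrist camera has in their place "T_tool_cam" (4x4, takes a point from camera to tool coordinates, whose origin is the TCP and whose axes are the tool frame's). Camera axes: x right, y down, z forward; pixel columns grow to the right and rows downward; lengths in m; the calibration is good to about 2 mm. A picture is of the moment at which its call begins: read the wrist's pose just before it. There is no depth.
A pose or a line that the arm cannot do raises arm.IKError and nothing moves.
- ticket.close_job(): hands the job in, once; it reports no verdict.
The state is a dict: "time": time; "qpos": joint angles; "joint_vel": joint speeds; "effort": joint torques, N m; "tool_pos": TCP position; "eef_rot": TCP orientation; "contact_force": force on the tool from outside, world axes, zero at the start; "moment": the same for the moment, N m; "grip_width": opening from 0.0 (shut) to 1.0 (fully open).
Only numpy, scipy, OpenCV 4.12 (cv2) and the standard library are available. Lean on these libraries where they do the work, as an engineer would, in place of code of your own. Each camera call takes 0.05 s, during which the arm holds its last target.

### The job

The four glass jars have been refilled and stand open, and their clean wooden lids are stacked on the worktop, widest at the bottom. Take the stack apart and close every jar with the lid of its own size, plug down in the mouth and lying flat on the rim all round. Leave the jars, the pepper mill and the oil bottle standing where they are.

Things in the scene. Friction and masses are not known exactly. Their poses are not given: they have to be found in the camera images.
- lid70: The widest of four alike wooden jar lids, at the start at the bottom of the stack, on the worktop. Flat round disc 70 mm wide, 15 mm thick, on a white plug 8 mm high, 55 mm wide under the disc, tapering to 48 mm at its foot; 23 mm high in all. Each lid stands on the flat top of the next, so there is 8 mm of air below each disc's edge. Origin: centre of the plug's foot; z up.
- lid60: The second widest of four alike wooden jar lids, at the start at the second level from the bottom. Flat round disc 60 mm wide, 15 mm thick, on a white plug 8 mm high, 45 mm wide under the disc, tapering to 38 mm at its foot; 23 mm high in all. Each lid stands on the flat top of the next, so there is 8 mm of air below each disc's edge. Origin: centre of the plug's foot; z up.
- lid50: The third widest of four alike wooden jar lids, at the start at the third level from the bottom. Flat round disc 50 mm wide, 15 mm thick, on a white plug 8 mm high, 35 mm wide under the disc, tapering to 28 mm at its foot; 23 mm high in all. Each lid stands on the flat top of the next, so there is 8 mm of air below each disc's edge. Origin: centre of the plug's foot; z up.
- lid40: The smallest of four alike wooden jar lids, at the start at the top of the stack. Flat round disc 40 mm wide, 15 mm thick, on a white plug 8 mm high, 25 mm wide under the disc, tapering to 18 mm at its foot; 23 mm high in all. Each lid stands on the flat top of the next, so there is 8 mm of air below each disc's edge. Origin: centre of the plug's foot; z up.
- jar70: Loose open glass jar with the widest mouth, part-filled: 130 mm high, body 88 mm wide, neck 69 mm outside, mouth 62 mm. Takes the 70 mm lid: its plug enters with 4 mm to spare all round, its disc rests on the rim and the lid's origin is then 122 mm above the jar's. Origin: centre of the underside; z up.
- jar60: Loose open glass jar with the second widest mouth, part-filled: 115 mm high, body 80 mm wide, neck 59 mm outside, mouth 52 mm. Takes the 60 mm lid: its plug enters with 4 mm to spare all round, its disc rests on the rim and the lid's origin is then 107 mm above the jar's. Origin: centre of the underside; z up.
- jar50: Loose open glass jar with the third widest mouth, part-filled: 100 mm high, body 72 mm wide, neck 49 mm outside, mouth 42 mm. Takes the 50 mm lid: its plug enters with 4 mm to spare all round, its disc rests on the rim and the lid's origin is then 92 mm above the jar's. Origin: centre of the underside; z up.
- jar40: Loose open glass jar with the smallest mouth, part-filled: 80 mm high, body 62 mm wide, neck 39 mm outside, mouth 32 mm. Takes the 40 mm lid: its plug enters with 4 mm to spare all round, its disc rests on the rim and the lid's origin is then 72 mm above the jar's. Origin: centre of the underside; z up.
- mill: Bystander: loose dark wooden pepper mill with a steel knob, 178 mm high, 56 mm wide. Origin: centre of the underside, z up. Centres of jars, stack, mill and oil bottle start at least 120 mm apart; nothing else stands within 85 mm of the middle of a jar or of the stack, and nothing on the worktop within 0.8 m of the robot is taller than 200 mm.
- oil: Bystander: loose green glass oil bottle with a steel cap, 193 mm high, 60 mm wide. Origin: centre of the underside, z up.
Things that resemble listed ones, but are neither listed nor needed, are in the scene too. What is shaped like the lid70 but blue or grey is not meant.

How it is judged (in metres and radians):
At the end, for the whole second after the job is handed in: Each lid rests, plug down, on the jar of its own size: centred within 8 mm, its height within 3 mm of seated, flat within 4 degrees. Jars upright within 4 degrees, mill and bottle within 5, none of them more than 35 mm from its start. Lids and jars at rest (horizontal distance between lid70 and jar70 below 0.008 m and z of lid70 in the frame of jar70 between 0.119 and 0.125 m and angle between each of lid70, jar70, lid60, jar60, lid50, jar50, lid40, jar40's own z axis and vertical below 0.07 rad and distance of each of jar70, jar60, jar50, jar40, mill, oil from where it was at the start of the episode below 0.035 m and linear speed of each of lid70, jar70, lid60, jar60, lid50, jar50, lid40, jar40 below 0.02 m/s and horizontal distance between lid60 and jar60 below 0.008 m and z of lid60 in the frame of jar60 between 0.104 and 0.11 m and horizontal distance between lid50 and jar50 below 0.008 m and z of lid50 in the frame of jar50 between 0.089 and 0.095 m and horizontal distance between lid40 and jar40 below 0.008 m and z of lid40 in the frame of jar40 between 0.069 and 0.075 m and angle between each of mill, oil's own z axis and vertical below 0.1 rad); the robot touches nothing.
It fails at once if a jar, the pepper mill or the oil bottle is knocked over (angle between any of jar70, jar60, jar50, jar40, mill, oil's own z axis and vertical above 0.5 rad).
It also fails if it takes over 120 s, if anything falls off the work surface, if the arm or the gripper's body presses on something with over 40 N, if the wrist force passes 120 N, or if a joint passes its speed limit or range.

## Working session

There is one attempt and no reset: what is moved stays moved. The work goes in short steps, each a Python script; the robot and the scene stay as the last script left them, time stands still between calls to the robot, and variables do not carry over. Pictures are saved under pics/ and viewed, and the job is handed in when it is done.

```bash
mkdir -p pics; ls
python3 - <<'E'
from workcell import arm, eyes, ticket
import cv2,numpy as np
o=arm.get_obs();print(o)
for n in("scene","top"):
    s=eyes.snapshot(n);cv2.imwrite(f"pics/{n}0.png",s["color"][:,:,::-1]);print(n,s["intrinsics"],s["eye"],s["attitude"])
s=eyes.snapshot("wrist");print(s["intrinsics"],s["T_tool_cam"]);cv2.imwrite("pics/wrist0.png",s["color"][:,:,::-1])
E
```

```text
pics
{'time': 0.0, 'qpos': array([-7.29372575e+01,  1.83502616e+01,  8.97073407e+01, -4.50024054e-04,
        7.20423995e+01, -1.14507156e+00]), 'joint_vel': array([ 0.03068102,  0.0030484 ,  0.07330268, -0.14295977, -0.02798713,
        0.08173642]), 'effort': array([-5.51196244e-04, -4.12463880e+01, -2.31978089e+01,  7.25805270e-02,
        4.56652581e-02, -1.57683462e-04]), 'tool_pos': array([ 0.17952861, -0.54573517,  0.22112776]), 'eef_rot': array([-90.89993253,  89.89999732, 107.3080207 ]), 'contact_force': array([0.06359483, 0.73316939, 0.86366706]), 'moment': array([-0.0057132 , -0.00656884, -0.00299213]), 'grip_width': 0.998129481020745}
scene [[392.6331406    0.         325.26409717]
 [  0.         392.6331406  199.85464616]
 [  0.           0.           1.        ]] [0.80142106 0.60137271 0.91374409] [-1.43408475e+02 -5.92080319e-03  1.47026857e+02]
top [[516.18936015   0.         323.16397179]
 [  0.         516.18936015 194.14538267]
 [  0.           0.           1.        ]] [0.27454322 0.07852969 1.56160798] [-171.99791475    0.54748528  -91.53189751]
[[320.38742395   0.         321.78083548]
 [  0.         320.38742395 201.0961745 ]
 [  0.           0.           1.        ]] [[-9.72034705e-04 -2.86609675e-01  9.58046945e-01 -1.61724759e-01]
 [ 9.99999527e-01 -2.97853528e-04  9.25493836e-04 -4.75970352e-04]
 [ 2.01021751e-05  9.58047392e-01  2.86609829e-01 -8.17483783e-02]
 [ 0.00000000e+00  0.00000000e+00  0.00000000e+00  1.00000000e+00]]
```

View pics/scene0.png

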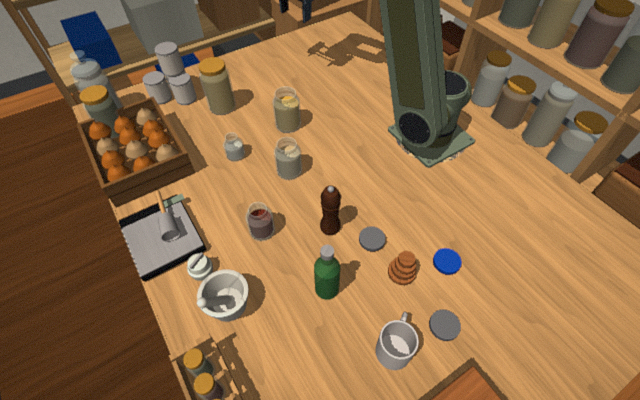

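View pics/top0.png

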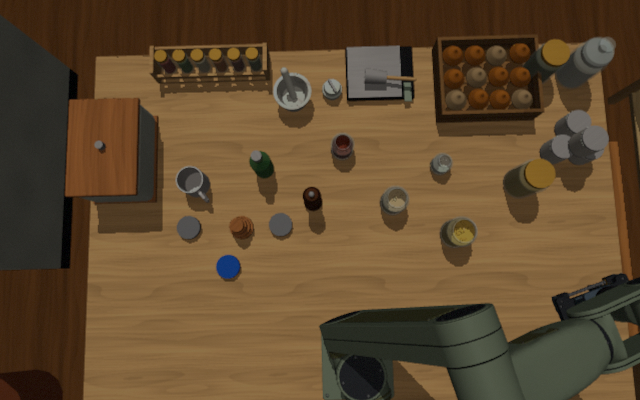

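View pics/wrist0.png

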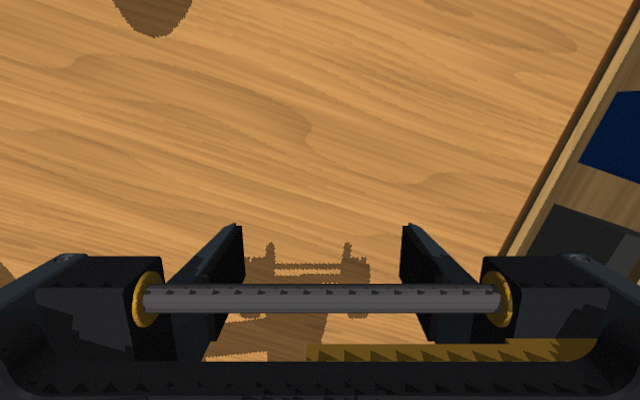

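```bash
cat > h.py <<'E'
from workcell import arm, eyes, ticket
import cv2,numpy as np
from scipy.spatial.transform import Rotation as Ro
def rot(e): return Ro.from_euler('xyz',e,degrees=True).as_matrix()
def snap(name,save=None):
    o=arm.get_obs(); s=eyes.snapshot(name); K=s["intrinsics"]
    if name=="wrist":
        T=s["T_tool_cam"];Rt=rot(o["eef_rot"]);R=Rt@T[:3,:3];c=Rt@T[:3,3]+o["tool_pos"]
    else: R=rot(s["attitude"]);c=np.array(s["eye"])
    im=s["color"][:,:,::-1].copy()
    if save: cv2.imwrite(f"pics/{save}.png",im)
    np.savez("/tmp/"+(save or name)+".npz",K=K,R=R,c=c)
    return im,(K,R,c)
def ray(cam,p,z):
    K,R,c=cam;d=R@np.linalg.inv(K)@np.array([p[0],p[1],1.]);t=(z-c[2])/d[2];return c+t*d
def proj(cam,X):
    K,R,c=cam;q=K@(R.T@(np.asarray(X)-c));return q[:2]/q[2]
def crop(im,x0,y0,x1,y1,f,name): cv2.imwrite(f"pics/{name}.png",cv2.resize(im[y0:y1,x0:x1],None,fx=f,fy=f,interpolation=cv2.INTER_CUBIC))
E
python3 - <<'E'
from h import *
im,cam=snap("top","t1")
for n,p,z in [("stack",(238,225),.092),("red",(342,141),.115),("small",(442,160),.08),("mid",(395,194),.1),("yel",(461,229),.13),("mill",(311,192),.178),("oil",(258,155),.193)]:
    print(n,ray(cam,p,z).round(3))
crop(im,320,120,490,255,4.5,"jars_t")
im,cam=snap("scene","s1")
crop(im,220,80,420,300,2.7,"jars_s")
E
```

```text
stack [0.399 0.333 0.092]
red [0.631 0.029 0.115]
small [ 0.574 -0.262  0.08 ]
mid [ 0.475 -0.118  0.1  ]
yel [ 0.368 -0.292  0.13 ]
mill [0.476 0.119 0.178]
oil [0.579 0.26  0.193]
```

View pics/jars_t.png

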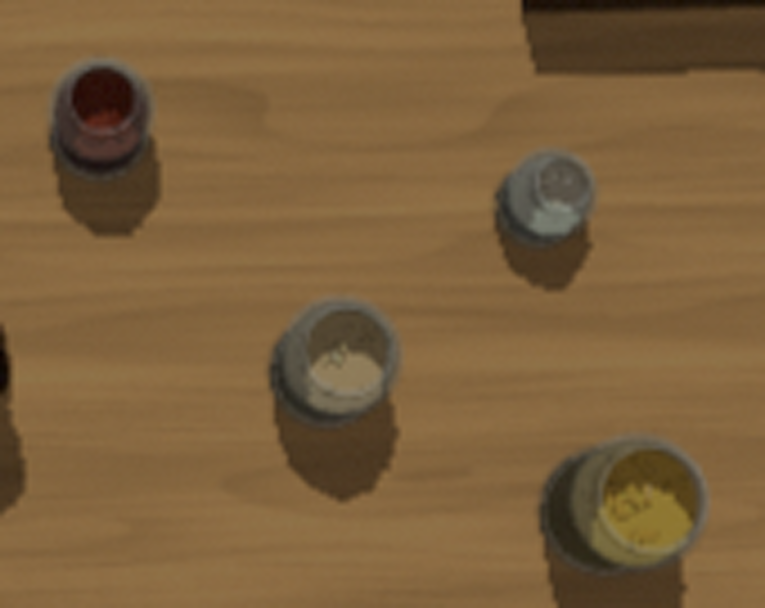

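View pics/jars_s.png

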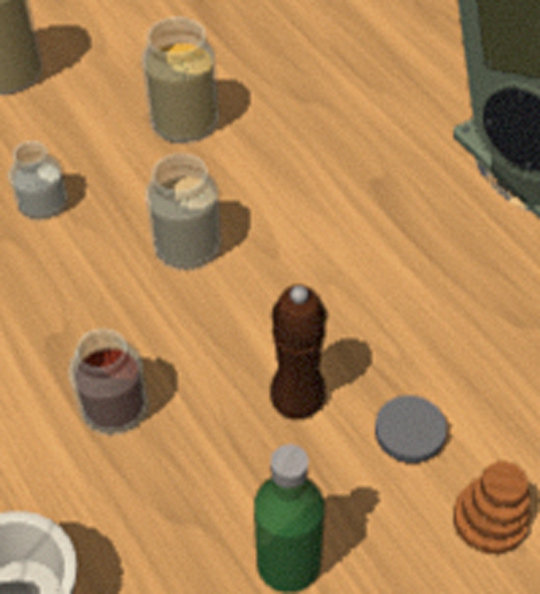

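```bash
cat >> h.py <<'E'
P={"stack":(.399,.333,.092),"j50":(.631,.029,.1),"j40":(.574,-.262,.08),"j60":(.475,-.118,.115),"j70":(.368,-.292,.13)}
def ori(r): return [r,90.,0.]
def rr(az,off=90): return off-az   # roll so that jaws open radially at azimuth az
def zdir(r): r=np.radians(r);return np.array([np.cos(r),-np.sin(r),0])
E
cat > look.py <<'E'
from h import *
for k in ["j70","j40","j60","j50","stack"]:
    p=np.array(P[k]); r=90-np.degrees(np.arctan2(p[1],p[0]))
    t=p-0.09*zdir(r); t[2]=.25
    q=arm.inverse_kinematics(list(t),ori(r)); print(k,r,t,np.round(q,1))
E
python3 look.py
```

```text
j70 128.43123587817888 [ 0.42394174 -0.22149808  0.25      ] [-29.    8.5  98.8   0.   72.7   9.5]
j40 114.53413694022488 [ 0.61137118 -0.18012574  0.25      ] [-17.5  23.2  78.1   0.   78.7   7.1]
j60 103.95106645508534 [ 0.49669838 -0.03065482  0.25      ] [-4.9 10.3 96.6  0.  73.2  9.1]
j50 87.36860662628749 [0.62686807 0.1189051  0.25      ] [ 9.7 23.3 78.  -0.  78.7  7.1]
stack 50.152081702206225 [0.34133232 0.40209731 0.25      ] [48.4 13.  93.   0.  74.   8.6]
```

```bash
sed -i 's/^    q=arm.*/    arm.move_ptp(list(t),ori(r)); im,cam=snap("wrist","w_"+k); print(k,arm.get_obs()["time"],proj(cam,p).round(1))/' look.py; python3 look.py; python3 -c "
import cv2,numpy as np
a=[cv2.imread('pics/w_%s.png'%k)[0:260,120:520] for k in ['j70','j40','j60','j50']]
cv2.imwrite('pics/m1.png',np.vstack([np.hstack(a[:2]),np.hstack(a[2:])]))"
```

```text
j70 1.8083 [321.5 284.6]
j40 2.65 [322.6 260.8]
j60 3.475 [320.5 276.4]
j50 4.3333 [322.1 269.2]
stack 5.875 [321.1 265.6]
```

View pics/m1.png

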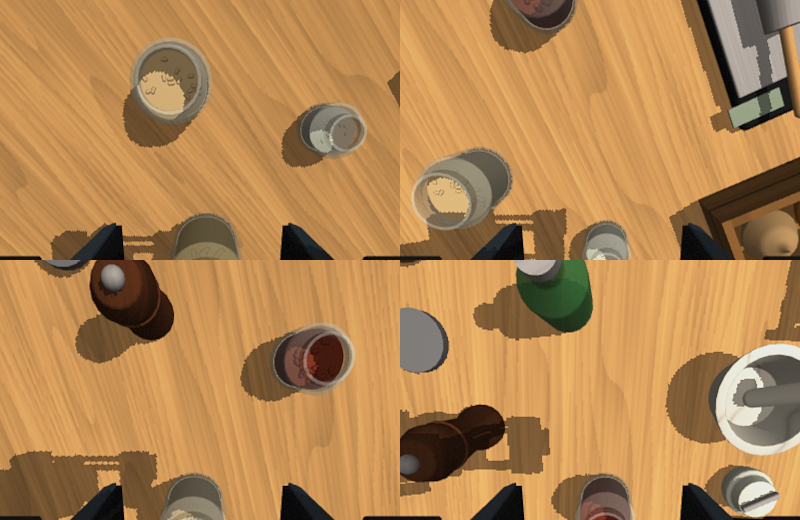

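View pics/w_stack.png

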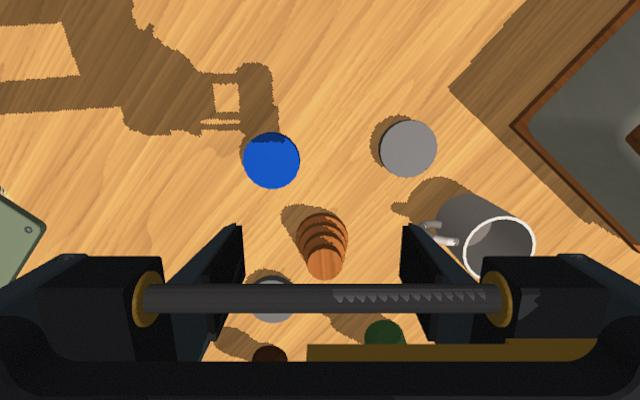

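```bash
sed -i 's/p-0.09/p+0.06/; s/\["j70.*\]/["stack","j50","j60","j40","j70"]/' look.py; python3 look.py; python3 -c "
import cv2,numpy as np
a=[cv2.imread('pics/w_%s.png'%k)[0:230,220:420] for k in ['j70','j40','j60','j50']]
cv2.imwrite('pics/m2.png',cv2.resize(np.hstack(a),None,fx=1,fy=1))
cv2.imwrite('pics/m3.png',cv2.resize(cv2.imread('pics/w_stack.png')[40:240,200:440],None,fx=3,fy=3))"
```

```text
stack 6.575 [321.2 127.8]
j50 8.0167 [321.7 130.7]
j60 8.9667 [320.3 131.1]
j40 9.7167 [322.5 129.1]
j70 10.65 [320.5 132.4]
```

View pics/m2.png

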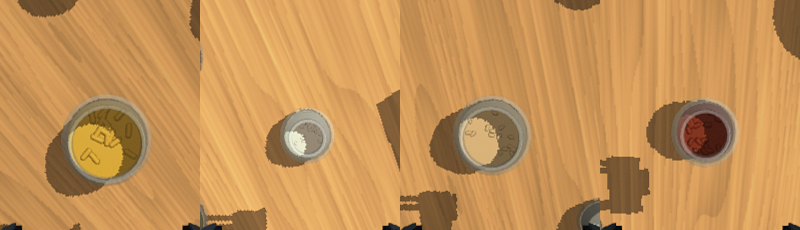

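View pics/m3.png

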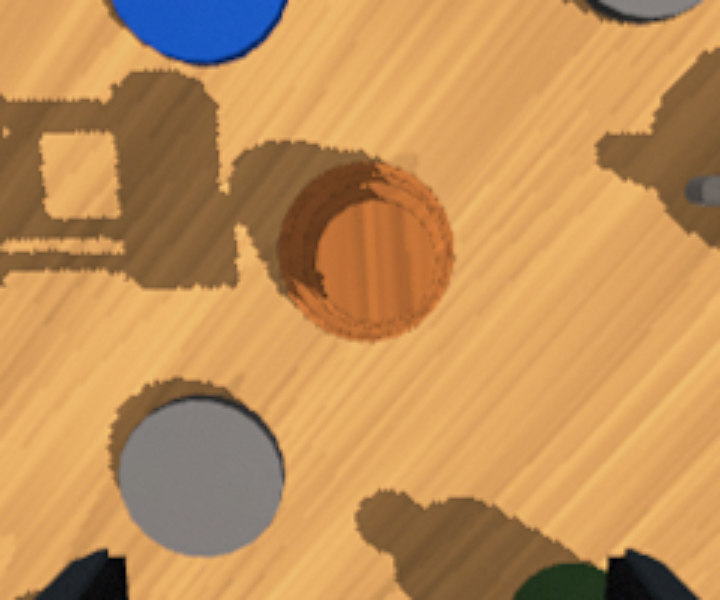

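```bash
python3 -c "
import cv2,numpy as np
b={'j70':(320,140),'j40':(325,134),'j60':(313,134),'j50':(325,132)}
a=[]
for k in ['j70','j40','j60','j50']:
    x,y=b[k]; c=cv2.imread('pics/w_%s.png'%k)[y-48:y+48,x-60:x+60]; c=cv2.resize(c,None,fx=3.3,fy=3.1,interpolation=cv2.INTER_CUBIC);a.append(c)
cv2.imwrite('pics/m4.png',np.vstack([np.hstack(a[:2]),np.hstack(a[2:])]))"
```

```text
(no output)
```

View pics/m4.png

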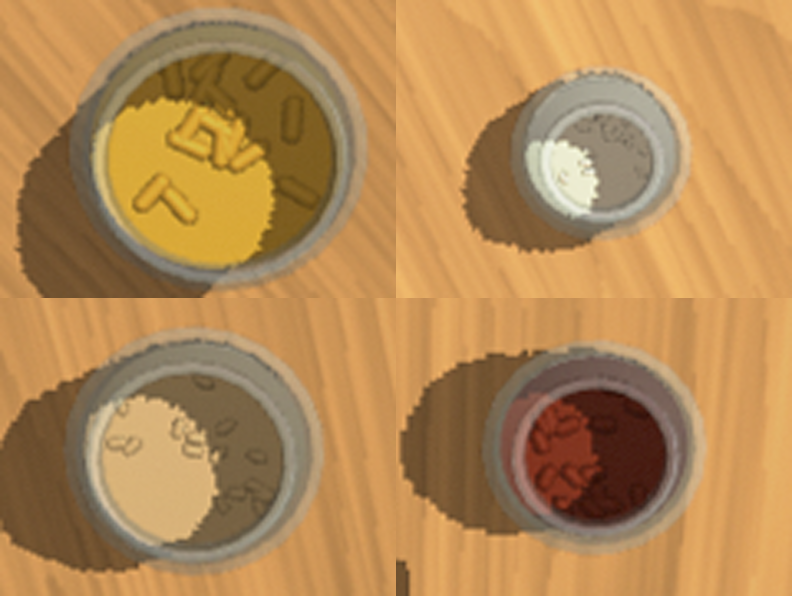

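```bash
cat > meas.py <<'E'
from h import *
M={"j70":(327,143.8,.13,69),"j40":(327.6,139.2,.08,39),"j60":(310.6,139.2,.115,59),"j50":(325.9,136.4,.1,49)}
for k,(u,v,z,D) in M.items():
    im=cv2.imread(f"pics/w_{k}.png"); f=np.load(f"/tmp/w_{k}.npz"); cam=(f["K"],f["R"],f["c"])
    S=6;h=64;x0,y0=int(u)-h,int(v)-h
    g=cv2.GaussianBlur(cv2.resize(cv2.cvtColor(im,cv2.COLOR_BGR2GRAY)[y0:y0+2*h,x0:x0+2*h],None,fx=S,fy=S,interpolation=cv2.INTER_CUBIC),(0,0),3)
    d=cam[2][2]-z; res=[]
    for DD in (D,D-7):
        R=DD/2000*320.4/d*S
        c=cv2.HoughCircles(g,cv2.HOUGH_GRADIENT,1,400,param1=60,param2=12,minRadius=int(R*.95),maxRadius=int(R*1.06))
        if c is not None:
            a=c[0][0]; px=((a[0]+.5)/S-.5+x0,(a[1]+.5)/S-.5+y0); res.append((px,round(float(a[2]/R),3),ray(cam,px,z).round(4)))
    print(k,"manual",ray(cam,(u,v),z).round(4),*res)
E
python3 meas.py
python3 - <<'E'
from h import *
im=cv2.imread("pics/w_stack.png"); f=np.load("/tmp/w_stack.npz"); cam=(f["K"],f["R"],f["c"])
print(ray(cam,(325,127.3),.092))
hsv=cv2.cvtColor(im,cv2.COLOR_BGR2HSV)
for p in [(325,127),(300,130),(240,60)]: print(hsv[p[1],p[0]])
E
```

```text
j70 manual [ 0.3663 -0.3032  0.13  ] ((np.float32(302.83334), np.float32(161.83334)), 0.983, array([ 0.3398, -0.3023,  0.13  ])) ((np.float32(297.66666), np.float32(161.33334)), 0.954, array([ 0.3364, -0.2991,  0.13  ]))
j40 manual [ 0.5746 -0.2733  0.08  ] ((np.float32(323.83334), np.float32(135.83333)), 1.045, array([ 0.5724, -0.2686,  0.08  ]))
j60 manual [ 0.4647 -0.1229  0.115 ] ((np.float32(309.5), np.float32(136.33333)), 0.968, array([ 0.4643, -0.1202,  0.115 ])) ((np.float32(309.66666), np.float32(138.66666)), 1.041, array([ 0.464 , -0.1222,  0.115 ]))
j50 manual [0.6352 0.0238 0.1   ] ((np.float32(322.5), np.float32(134.83333)), 0.961, array([0.6319, 0.0252, 0.1   ])) ((np.float32(325.0), np.float32(134.33333)), 1.003, array([0.6343, 0.0257, 0.1   ]))
[0.40154496 0.33577861 0.092     ]
[ 12 183 194]
[ 13 185 106]
[ 18 139 235]
```

```bash
cat > ov.py <<'E'
from h import *
C={"j70":(.3663,-.3032,.13,69),"j40":(.5746,-.2733,.08,39),"j60":(.4647,-.1229,.115,59),"j50":(.6352,.0238,.1,49)}
o=[]
for k,(X,Y,z,D) in C.items():
    im=cv2.imread(f"pics/w_{k}.png"); f=np.load(f"/tmp/w_{k}.npz"); cam=(f["K"],f["R"],f["c"])
    u,v=proj(cam,(X,Y,z)); h=46;S=4;x0,y0=int(u)-h,int(v)-h
    g=cv2.resize(im[y0:y0+2*h,x0:x0+2*h],None,fx=S,fy=S,interpolation=cv2.INTER_CUBIC)
    for DD,col in ((D,(0,0,255)),(D-7,(255,0,0))):
        a=np.linspace(0,6.283,80); pts=np.array([proj(cam,(X+DD/2000*np.cos(t),Y+DD/2000*np.sin(t),z)) for t in a])
        for p in ((pts-[x0,y0]+.5)*S-.5): cv2.circle(g,(int(round(p[0])),int(round(p[1]))),0,col,-1)
    o.append(g[:,:,:])
m=np.vstack([np.hstack(o[:2]),np.hstack(o[2:])]);m=cv2.resize(m,(600,600),interpolation=cv2.INTER_AREA) if 0 else m[:,:]
cv2.imwrite("pics/ovA.png",m[:368]);cv2.imwrite("pics/ovB.png",m[368:])
E
python3 ov.py
```

```text
(no output)
```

View pics/ovA.png

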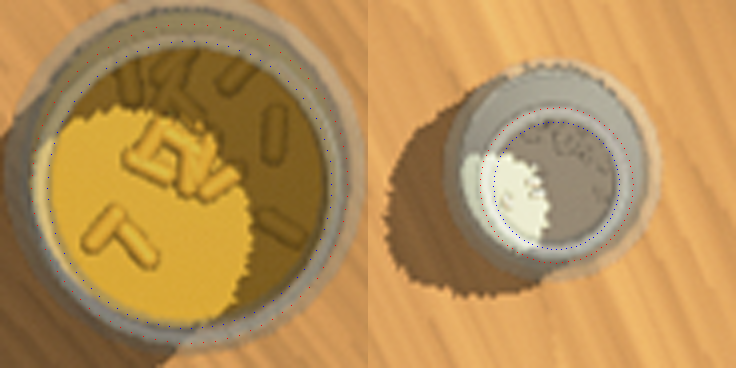

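View pics/ovB.png

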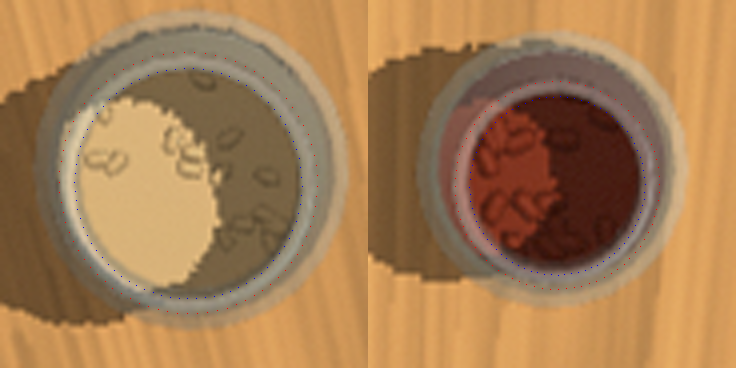

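```bash
cat > ovs.py <<'E'
from h import *
import sys
def ovl(name,X,Y,z,D,out):
    im=cv2.imread(f"pics/{name}.png"); f=np.load(f"/tmp/{name}.npz"); cam=(f["K"],f["R"],f["c"])
    u,v=proj(cam,(X,Y,z)); h=46;S=6;x0,y0=int(u)-h,int(v)-h
    g0=cv2.resize(im[y0:y0+2*h,x0:x0+2*h],None,fx=S,fy=S,interpolation=cv2.INTER_CUBIC);g=g0
    a=np.linspace(0,6.283,60); pts=np.array([proj(cam,(X+D/2000*np.cos(t),Y+D/2000*np.sin(t),z)) for t in a])
    for p in ((pts-[x0,y0]+.5)*S-.5): cv2.circle(g,(int(round(p[0])),int(round(p[1]))),1,(255,0,0),-1)
    cv2.imwrite(f"pics/{out}.png",g); print("px",u,v)
if __name__=="__main__": ovl(sys.argv[1],*map(float,sys.argv[2:6]),sys.argv[6])
E
python3 ovs.py w_stack .4015 .3358 .092 40 os1
```

```text
px 324.9786763331082 127.25250805220305
```

View pics/os1.png

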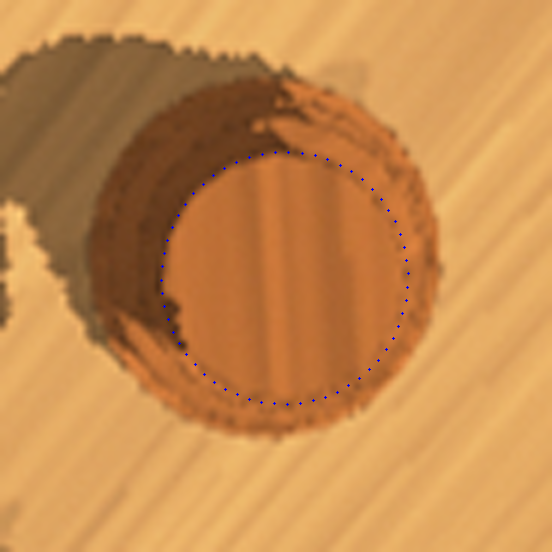

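```bash
cat > pp.py <<'E'
from h import *
J={"j70":(.3663,-.3032,.13),"j40":(.5746,-.2733,.08),"j60":(.4647,-.1229,.115),"j50":(.6352,.0238,.1)}
def st(m=""):
    o=arm.get_obs(); print(m,round(o["time"],1),o["tool_pos"].round(4),"F",o["contact_force"].round(1),"g",round(o["grip_width"]*91,1));return o
def rof(x,y): return 90-np.degrees(np.arctan2(y,x))
def hover(x,y,z=.25,save=None):
    r=rof(x,y);t=np.array([x,y,z])+.06*zdir(r);arm.move_ptp(list(t),ori(r))
    if save: return snap("wrist",save)
def pick(x,y,zb,h=.010):
    r=rof(x,y);arm.move_ptp([x,y,.2],ori(r))
    arm.line_to([x,y,zb+h+.03],.25);arm.line_to([x,y,zb+h],.05);st("down")
    arm.move_gripper(0.);st("grip")
    arm.line_to([x,y,zb+h+.02],.06);arm.line_to([x,y,.25],.25);st("up")
def place_over(k,h=.010):
    x,y,z=J[k];r=rof(x,y);arm.move_ptp([x,y,.26],ori(r));arm.line_to([x,y,z+h+.018],.2);st("over")
def lower(k,h=.010):
    x,y,z=J[k]
    for dz in (.010,.006,.003,.001,0):
        arm.line_to([x,y,z+h+dz],.03);o=st(f"dz{dz}")
        if abs(o["contact_force"][2]-F0)>8: break
F0=0
def release(k):
    arm.move_gripper(1.);st("rel");x,y,z=J[k]
    arm.line_to([x,y,z+.06],.08);arm.line_to([x,y,.25],.25)
E
python3 - <<'E'
from pp import *
pick(.4015,.3358,.077)
im,cam=snap("wrist","held40"); hover(.4015,.3358,.25,"s50")
E
```

```text
down 14.3 [0.4016 0.3359 0.087 ] F [ 0.4 -0.9 -0.2] g 91.2
grip 15.2 [0.4015 0.3358 0.087 ] F [-0.4 -0.4 -0. ] g 39.0
up 16.4 [0.4007 0.3352 0.2486] F [0.6 0.3 0.1] g 38.8
```

View pics/s50.png

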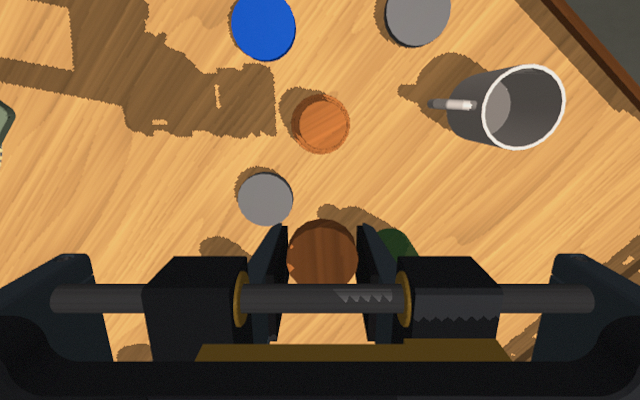

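Run:
```python
from pp import *
f=np.load("/tmp/s50.npz");cam=(f["K"],f["R"],f["c"]);o=arm.get_obs();t=o["tool_pos"];Rt=rot(o["eef_rot"])
print(cam[2]-t)
q=ray(cam,(322,254),t[2]+.005);print("lid in tool",Rt.T@(q-t)); print(proj(cam,t+[0,0,.005]))
place_over("j40");st();lower("j40")
```

```text
[-0.05092901  0.06275     0.16149281]
lid in tool [-0.00499724  0.00046836 -0.00434723]
[321.10976365 261.31817907]
over 19.8 [ 0.5755 -0.2734  0.1092] F [ 1.3 -1.   0.4] g 38.8
 19.8 [ 0.5755 -0.2734  0.1092] F [ 1.3 -1.   0.4] g 38.8
dz0.01 20.2 [ 0.5745 -0.2733  0.1   ] F [ 0.2 -0.4  0.2] g 39.1
dz0.006 20.5 [ 0.5744 -0.2732  0.0957] F [-1.2  0.7 -0.7] g 39.0
dz0.003 20.8 [ 0.5744 -0.2732  0.0927] F [-0.1  0.3  0.1] g 38.9
dz0.001 21.0 [ 0.5745 -0.2733  0.0909] F [ 0.1 -0.4  0.1] g 38.9
dz0 21.2 [ 0.5747 -0.2733  0.09  ] F [ 0.2  0.3 -1. ] g 38.9
```

```bash
python3 - <<'E'
from pp import *
release("j40"); hover(J["j40"][0],J["j40"][1],.25,"p40")
E
python3 ovs.py p40 .5746 -.2733 .095 40 o40
```

```text
rel 22.2 [ 0.5746 -0.2733  0.09  ] F [-0.   0.  -0.3] g 90.9
px 323.37952798488834 127.99514936687261
```

View pics/o40.png

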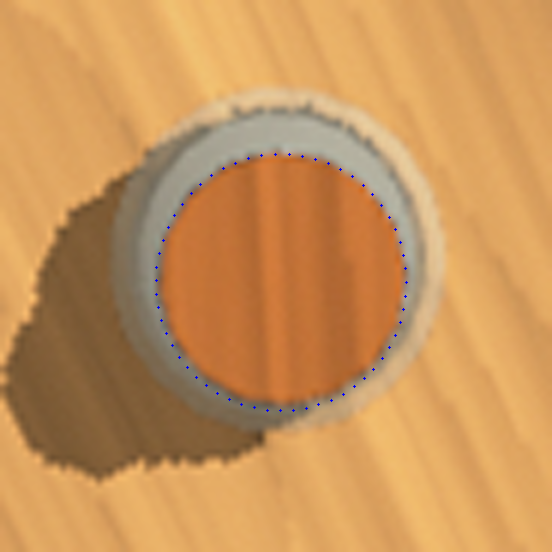

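```bash
python3 ovs.py s50 .4015 .3358 .069 50 os2
```

```text
px 322.75828057309883 126.06061906236938
```

View pics/os2.png

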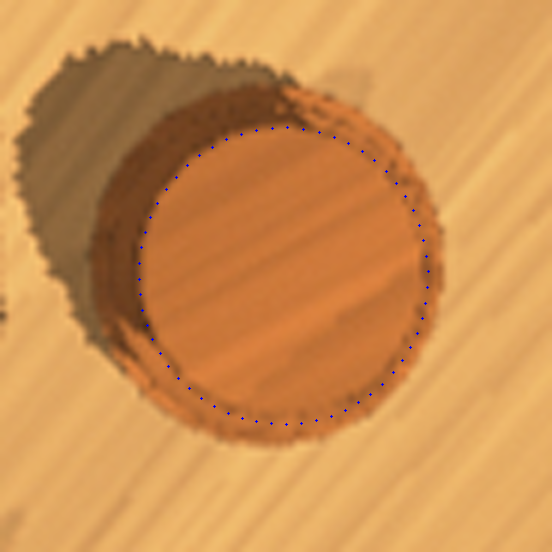

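```bash
python3 - <<'E'
from pp import *
pick(.4012,.3355,.054); hover(.4015,.3358,.25,"s60")
place_over("j50");lower("j50")
E
python3 ovs.py s60 .4015 .3358 .046 60 os3
```

```text
down 27.7 [0.4013 0.3356 0.064 ] F [ 0.5  0.5 -0.8] g 91.2
grip 28.4 [0.4012 0.3355 0.064 ] F [0.5 0.4 0.6] g 48.9
up 29.7 [0.4005 0.3349 0.2485] F [ 0.1  0.8 -0.6] g 48.9
over 32.1 [0.636  0.0244 0.1293] F [ 0.7 -0.3  0.3] g 49.0
dz0.01 32.6 [0.6352 0.0237 0.1201] F [-0.1  0.1 -1.2] g 49.3
dz0.006 32.8 [0.635  0.0238 0.1157] F [ 0.2  0.1 -0.5] g 48.9
dz0.003 33.1 [0.6351 0.0238 0.1127] F [ 0.3 -0.4 -0.5] g 49.1
dz0.001 33.3 [0.6351 0.0238 0.1108] F [-0.5  0.1  1.1] g 49.2
dz0 33.6 [0.6352 0.0238 0.1101] F [ 1.1 -0.7 -1.6] g 49.1
px 322.9554469131447 124.80395387413888
```

View pics/os3.png

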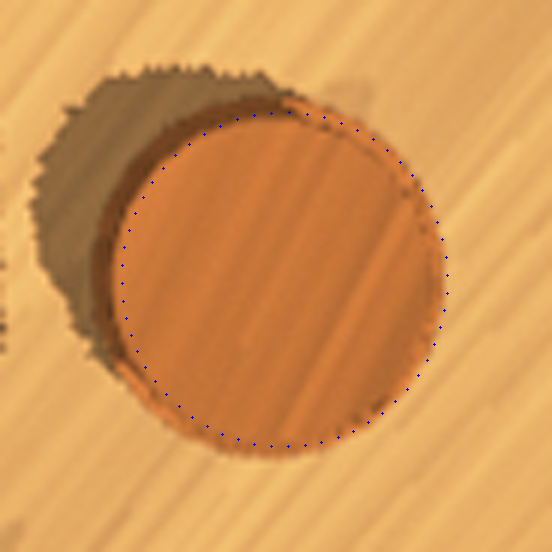

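View pics/s60.png

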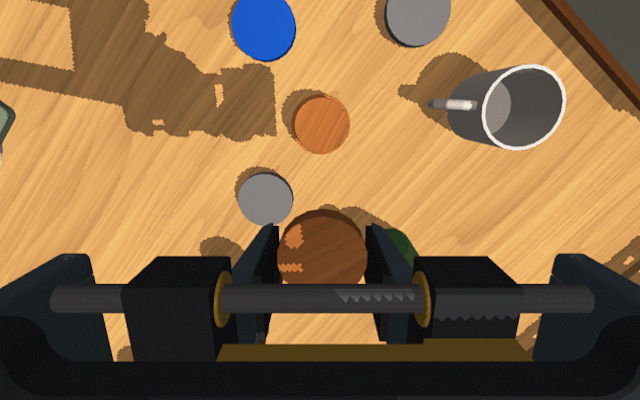

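```bash
python3 - <<'E'
from pp import *
f=np.load("/tmp/s60.npz");cam=(f["K"],f["R"],f["c"]);q=ray(cam,(321.3,124.3),.046);print(q)
release("j50"); hover(*J["j50"][:2],.25,"p50")
pick(q[0],q[1],.031); hover(.4015,.3358,.25,"s70")
place_over("j60");lower("j60")
E
python3 ovs.py p50 .6352 .0238 .115 50 o50
python3 ovs.py s70 .4015 .3358 .023 70 os4
python3 -c "
import cv2,numpy as np
cv2.imwrite('pics/c1.png',cv2.resize(np.hstack([cv2.imread('pics/o50.png'),cv2.imread('pics/os4.png')]),(800,400)))"
```

```text
[0.39974617 0.33504544 0.046     ]
rel 34.4 [0.6352 0.0238 0.11  ] F [-0.4  0.6 -0.9] g 91.2
down 39.1 [0.3998 0.3351 0.041 ] F [-0.9 -0.9 -0. ] g 91.0
grip 39.7 [0.3998 0.3351 0.0411] F [ 0.2 -0.   0.4] g 59.4
up 41.1 [0.399  0.3345 0.2485] F [-0.1 -0.5 -0.8] g 59.0
over 43.7 [ 0.4656 -0.1227  0.1438] F [ 0.1 -0.7  0.4] g 59.1
dz0.01 44.2 [ 0.4647 -0.1229  0.1351] F [-0.4  0.5 -0.6] g 59.4
dz0.006 44.4 [ 0.4645 -0.1229  0.1308] F [-1.1  0.3 -0.3] g 59.0
dz0.003 44.7 [ 0.4646 -0.1229  0.1278] F [ 1.1 -0.5 -1. ] g 59.2
dz0.001 44.9 [ 0.4646 -0.1229  0.1259] F [-0.2 -0.  -0.3] g 59.0
dz0 45.2 [ 0.4648 -0.1229  0.1251] F [ 0.5 -0.9  1.3] g 58.9
px 323.09033172585015 129.3287548506344
px 322.8163388533128 123.63906716264403
```

View pics/c1.png

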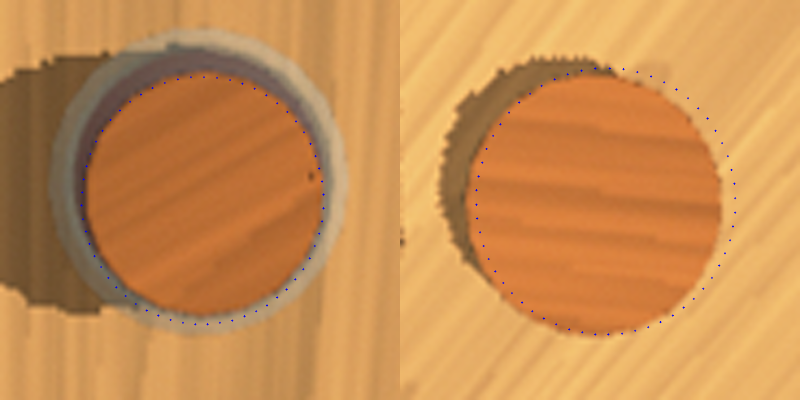

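View pics/os4.png

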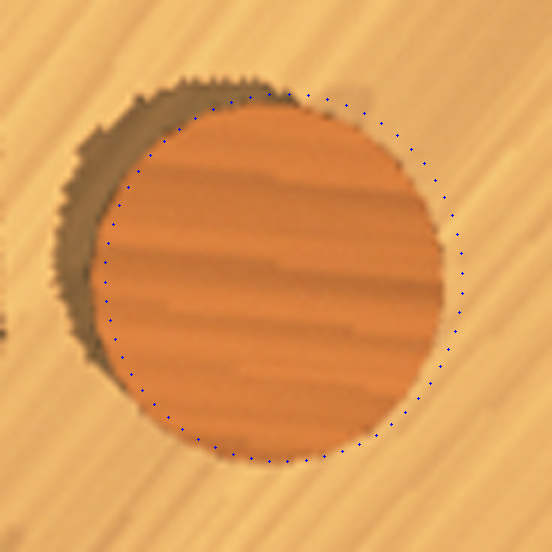

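```bash
python3 - <<'E'
from pp import *
f=np.load("/tmp/s70.npz");cam=(f["K"],f["R"],f["c"]);q=ray(cam,(320.6,124.0),.023);print(q)
release("j60"); hover(*J["j60"][:2],.25,"p60")
pick(q[0],q[1],.008)
place_over("j70");lower("j70")
E
python3 ovs.py p60 .4647 -.1229 .13 60 o60
```

```text
[0.39976274 0.33381517 0.023     ]
rel 45.9 [ 0.4647 -0.1229  0.125 ] F [ 0.2 -0.  -0. ] g 91.0
down 50.9 [0.3998 0.3339 0.0179] F [-0.6 -0.   0.4] g 91.0
grip 51.3 [0.3999 0.3339 0.0182] F [0.1 0.5 1.5] g 69.5
up 52.8 [0.399  0.3332 0.2484] F [ 0.1  0.3 -0.1] g 69.1
over 55.8 [ 0.3671 -0.3034  0.1587] F [ 0.3  0.4 -0.2] g 68.8
dz0.01 56.2 [ 0.3663 -0.3032  0.1502] F [-0.1 -0.  -0.6] g 69.4
dz0.006 56.5 [ 0.3662 -0.3031  0.1458] F [ 1.  -0.5 -0.3] g 68.9
dz0.003 56.7 [ 0.3662 -0.3031  0.1428] F [-0.1  0.2 -0.2] g 69.0
dz0.001 57.0 [ 0.3662 -0.3031  0.1409] F [-0.  -0.8 -0.6] g 69.4
dz0 57.2 [ 0.3664 -0.3033  0.1401] F [ 0.3 -0.4  0.1] g 69.1
px 323.16832655182014 131.16156599873824
```

View pics/o60.png

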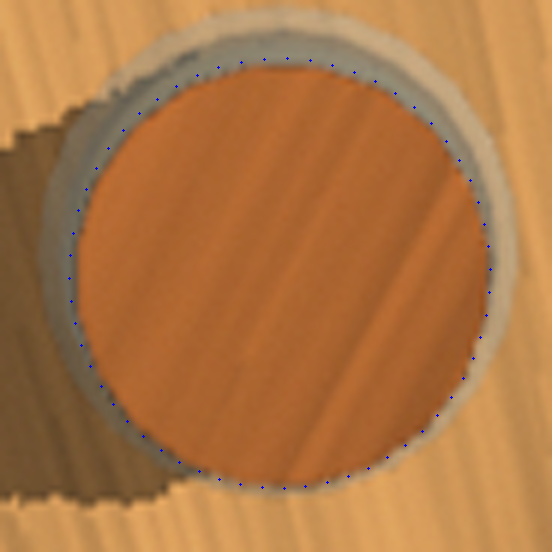

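```bash
python3 - <<'E'
from pp import *
release("j70"); hover(*J["j70"][:2],.25,"p70")
for k,d in (("j60",1),("j50",1),("j40",1)):
    x,y,z=J[k];r=rof(x,y);t=np.array([x,y,.25])+.22*zdir(r)
    try: arm.move_ptp(list(t),ori(r)); im,c=snap("wrist","side_"+k);print(proj(c,(x,y,z)))
    except Exception as e: print(k,e)
x,y,z=J["j70"];arm.move_ptp([.2,.4,.3],ori(20))
im,c=snap("scene","sEnd");crop(im,220,80,360,250,3.5,"sEndc");im,c=snap("top","tEnd");crop(im,320,120,490,255,4.5,"tEndc");st()
E
python3 ovs.py p70 .3663 -.3032 .145 70 o70
```

```text
rel 57.7 [ 0.3663 -0.3032  0.14  ] F [0.1 0.  0.1] g 90.7
[321.94360131 -81.75505435]
[322.48206093 -75.28383004]
[321.48511227 -59.25749475]
 65.5 [0.2004 0.3999 0.2999] F [-0.1  0.1  0.2] g 90.9
px 323.32497099944317 132.6516161626987
```

View pics/o70.png

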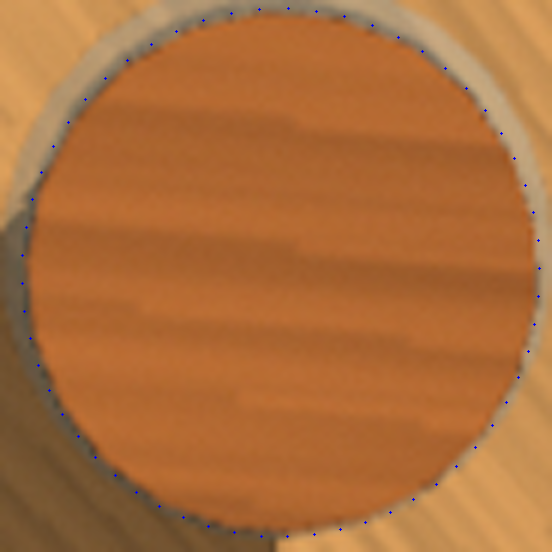

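View pics/sEndc.png

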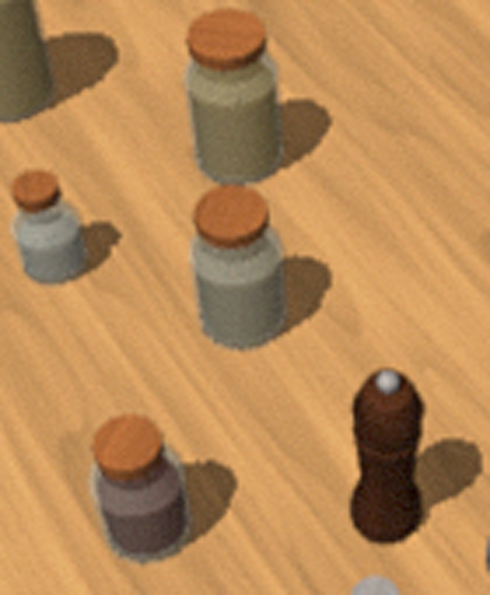

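View pics/tEnd.png

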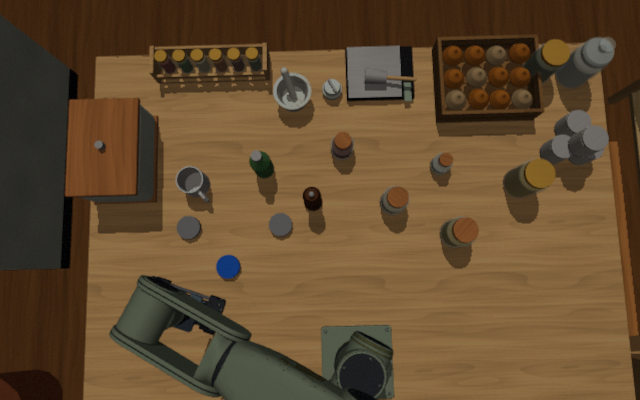

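View pics/side_j60.png

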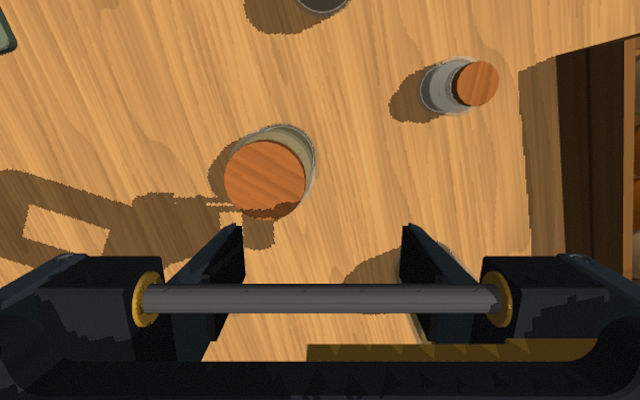

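```bash
python3 -c "
from workcell import ticket
print(ticket.close_job())"
```

```text
the job is handed in; nothing more can be done
None
```

I took the stack apart from the top down and put each lid on the jar of its own size. The job was handed in at about 65 s of robot time, with the arm clear of everything.

- **Identifying the jars:** the rim widths measured in the wrist camera agreed with the sizes given to within about 3 %. That made the yellow jar the 70, the beige the 60, the red the 50 and the white the 40. The brown stack was the only one fitting the description; I ignored the single blue and grey discs.
- **Centring:** in the wrist pictures after release, each disc lies within about 1.5 mm of the jar centre I had measured. lid50 is the furthest off, at about 1.4 mm.
- **Seating and flatness:** in the final scene picture all four lids lie flat on their rims. I judged this from the disc outlines and that picture, and did not measure height or tilt directly.
- **Forces:** no reading I took during the picks and placings was above about 2 N.
- **Bystanders:** the jars, mill and bottle stand where they were in the top view.

Automatic circle detection on the glass rims disagreed with my own readings, by up to about 30 mm on jar70. I dropped it and used hand-read rim edges, which the projected rim circles confirmed.

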